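# Two kits for the glass bench

## Task

Make up the two kit trays for the glass bench. In the divided tray goes the lathe kit: the two metal flanges packed face to face in one bay (the one lying crown down first, the crown-up one squarely on top of it, brim against brim) and the large graphite mould in the other bay; in the undivided tray goes the marble kit: the small graphite mould and the steel rod rest, side by side. Everything stays the way up it lies now, flat on its tray floor or on its partner, and the glass beaker is left standing where it is.

Things in the scene. Friction and masses are not known exactly. Their poses are not given: they have to be found in the camera images.
- flange_down: Loose hat-shaped aluminium flange lying CROWN DOWN, about 0.12 kg: below a crown (hub) 36 mm in diameter and 18 mm high, on top a round brim 60 mm in diameter and 8 mm thick, total height 26 mm. From above a plain disc with a dark bore and six small dark dots. Can be gripped by the edge of the brim, which begins 18 mm above its underside. Origin: centre of its underside; z up.
- flange_up: Loose hat-shaped aluminium flange of the same size lying CROWN UP, about 0.12 kg: below the brim, 60 mm in diameter and 8 mm thick, on it the crown (hub), 36 mm in diameter and 18 mm high, with a dark bore; total height 26 mm. Can be gripped by the crown, above the brim. Origin: centre of its underside; z up. Stacked right, its origin is 26 mm above that of the crown-down flange.
- mould_large: Loose large black graphite marble mould, about 0.14 kg: upright cylinder 60 mm in diameter, 30 mm high, with a round hollow 42 mm wide in its top. Origin: centre of its underside; z up.
- mould_small: Loose small black graphite marble mould, about 0.06 kg: upright cylinder 40 mm in diameter, 24 mm high, with a round hollow 26 mm wide in its top. Origin: centre of its underside; z up.
- rod_rest: Loose steel rod rest, about 0.22 kg: a block 60 mm long (its x axis), 36 mm wide (its y axis), 26 mm high, with a V groove along its length on top; grip it across its 36 mm width. Any yaw. Origin: centre of its underside; z up.
- beaker: Glass beaker (bystander), loose: open cup about 50 mm in diameter, 60 mm high, standing among the stock. Not part of any kit, to be left alone. Origin: centre of its underside; z up.
- tray_divided: Fixed kit tray of dark steel with a light grey floor, 210 mm (its x) by 115 mm (its y), 12 mm high, walls and divider 6 mm thick, floor top 6 mm above the table. One divider, as high as the rim, along its y at x = 0, makes two bays 96 mm by 103 mm, centred at x = +51 mm and -51 mm, y = 0. Either bay may take the flanges. Origin: centre of its underside; z up.
- tray_plain: Fixed kit tray of dark steel with a light grey floor, without divider, 170 mm (its x) by 125 mm (its y), 12 mm high, walls 6 mm thick, floor top 6 mm above the table, inside 158 mm by 113 mm. Origin: centre of its underside; z up.
Not all that is in view belongs to the job. Leave any pink look-alike of the flange_down alone. Several things look just like the rod_rest: the one meant starts nearest to the robot's base.

How it is judged:
By the outcome, as a careful person would: the job done as asked, in the order asked, and still so for the second after the job is handed in, with the robot touching nothing.
It also fails if it takes over 131 s, if anything falls off the work surface, if the arm or the gripper's body presses on something with over 40 N, if the wrist force passes 120 N, or if a joint passes its speed limit or range.

## Robot

A 6-joint arm with a two-finger parallel gripper is mounted at the origin on the work surface. World frame = base frame: x ahead of the robot, y to its left, z up, the work surface at z = 0. Lengths are in m, angles in rad, forces in N, time in s.
With the tool pointing down it reaches from about 0.35 to 0.85 m from the base axis. Payload 8.1 kg.
Tool frame: the origin (TCP) lies where the fingers leave the gripper's body, on its centre line; the fingertips stand 84 mm ahead of it and the grasp point (between the pads) lies 65 mm ahead of it; z points along the fingers, y is the line along which they close (so a half turn about z gives the same grasp; the last joint's range is limited). The gripper opens to 93 mm and grips with 3 to 60 N. Pads are 15 mm wide; open, the fingers measure 128 mm over their backs; the gripper's body (75 mm by 188 mm) begins 65 mm behind the grasp point.
Start: joints at [1.199, 0.13, 1.488, -0, 1.523, -0.085], TCP at [0.17, 0.576, 0.303] pointing down, gripper open.
Joint ranges: [-2.96, 2.96], [-0.89, 2.26], [0.02, 2.5], [-1.34, 4.48], [0, 2.73], [-2.66, 2.66]. Speed limits (rad/s): [2.39, 2.39, 2.79, 3.14, 3.14, 3.14].

## Interface

Orientations are given as a rotation vector (axis times angle).
In Python, from plant import robot gives the robot as it stands.
- The arm moves only by the shell command python3 -m jog 'ROWS' [FORCE]. ROWS is text: rows parted by semicolons, each of 5 numbers parted by spaces: the opening, from 0 (shut) to 1 (fully open), then the shift along the tool's x, y, z in m, then the turn about the tool's z in degrees. A call has 1 to 10 rows; each row shifts and turns the commanded pose from where the row before left it, along the tool's axes as they then stand; what a row does not reach is not made up. A row lasts 1/12 s, in which the tool goes at most 41.7 mm and 7.16 degrees, less where a joint would pass 70% of its speed; a pose out of reach is approached as far as the arm can. A call with a gripper value outside its range is refused whole. The fingers move at their own pace and stop on an object; FORCE is the grip in N (left out, the last holds). Time passes only in rows, so rows that do not move let the fingers close. It gives the time, the measured TCP pose, the force, the opening and the grip force at its end, in the units of the state.
- robot.read_state(): the state, without advancing time (a new reading comes with each control period).
- robot.read_camera(name): name is "scene" or "top" or "wrist"; returns a dict with "color" (400x640x3 uint8, red, green, blue), "intrinsics" (3x3 intrinsics, pixels), "pose" (4x4, takes a point from camera to world coordinates); the wrist camera has in their place "tool_from_camera" (4x4, takes a point from camera to tool coordinates, whose origin is the TCP and whose axes are the flange's). Camera axes: x right, y down, z forward; pixel columns grow to the right and rows downward; lengths in m; the calibration is good to about 2 mm. A picture is of the moment at which its call begins: read the wrist's pose just before it. There is no depth.
- robot.close_job(): hands the job in; it is judged then, once.
The state is a dict: "t": time; "q": joint angles; "dq": joint speeds; "joint_torque": joint torques, N m; "tool_pos": TCP position; "orientation": TCP orientation; "force": force on the tool from outside, world axes, zero at the start; "wrist_torque": the same for the moment, N m; "opening": finger opening in m; "gripper_force": force on a finger pad.
Only numpy, scipy, OpenCV 4.12 (cv2) and the standard library are available. Lean on these libraries where they do the work, as an engineer would, in place of code of your own. Each camera call takes 0.05 s, during which the arm holds its last target. There are 200 camera calls.

## Working session

There is one attempt and no reset: what is moved stays moved. The work goes in short steps, Python scripts to look and compute and a shell command to move; the robot and the scene stay as the last step left them, time stands still between calls to the robot, and variables do not carry over. Pictures are saved under pics/ and viewed, at most 14 in all, crops included, and the job is handed in when it is done.

```bash
ls && mkdir -p pics
cat > h.py <<'E'
import numpy as np, cv2
from scipy.spatial.transform import Rotation as R
from plant import robot
def save(n,f):
    c=robot.read_camera(n); cv2.imwrite('pics/'+f,c['color'][:,:,::-1]); 
    return c
def ray(c,u,v,z,T=None):
    T=np.array(c['pose']) if T is None else T
    d=T[:3,:3]@np.linalg.inv(c['intrinsics'])@np.array([u,v,1.])
    o=T[:3,3]; return o+d*(z-o[2])/d[2]
def wristT(c,s):
    T=np.eye(4);T[:3,:3]=R.from_rotvec(s['orientation']).as_matrix();T[:3,3]=s['tool_pos']
    return T@np.array(c['tool_from_camera'])
E
python3 - <<'E'
from h import *
import pickle
c=save('top','top1.png');pickle.dump(c,open('top.pkl','wb'));print(c['pose'],c['intrinsics'])
c=save('scene','sc1.png');pickle.dump(c,open('sc.pkl','wb'))
print(robot.read_state())
E
```

```text
pics
[[-0.01068775 -0.99903712  0.04255125  0.45857742]
 [-0.99971615  0.0097695  -0.02172954  0.02912807]
 [ 0.02129291 -0.04277141 -0.99885796  1.12356328]
 [ 0.          0.          0.          1.        ]] [[366.37366075   0.         319.92699569]
 [  0.         366.37366075 200.78225851]
 [  0.           0.           1.        ]]
{'t': 0.1, 'q': array([ 1.19858356e+00,  1.31074691e-01,  1.48913099e+00, -5.32592488e-06,
        1.52302779e+00, -8.53959805e-02]), 'dq': array([-0.00030028, -0.00166097, -0.00197199,  0.00091873,  0.0008976 ,
       -0.00029423]), 'joint_torque': array([ 1.21212252e-03, -5.61346114e+01, -4.93092799e+01,  7.70019600e-02,
        2.92297621e-02, -7.99415966e-05]), 'tool_pos': array([0.16958369, 0.57515197, 0.30182042]), 'orientation': array([-4.48935080e-01, -3.10897889e+00,  2.51182190e-03]), 'force': array([ 0.20138246, -0.14925987, -0.35674034]), 'wrist_torque': array([ 0.01564874,  0.00084717, -0.01077844]), 'gripper_force': 0.0, 'opening': 0.09288168033466551}
```

View pics/top1.png

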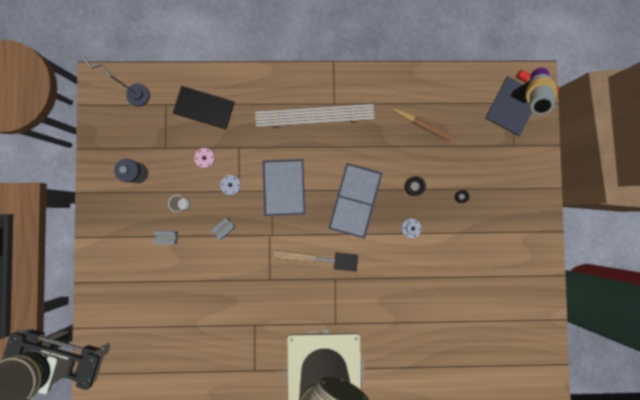

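View pics/sc1.png

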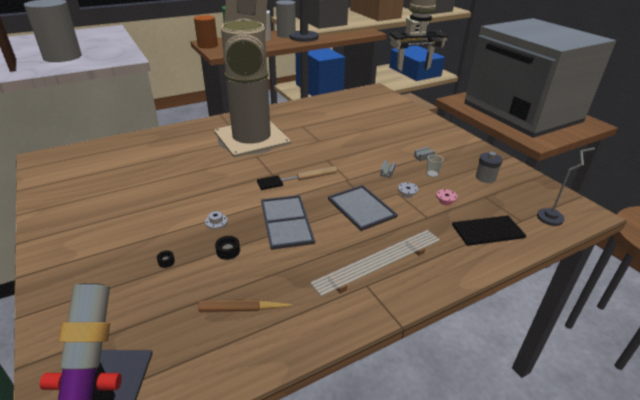

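Top view, candidates: flange_down → grey disc (230,185), with a pink look-alike at (204,158). flange_up → (411,229). Rod rests → (222,229) and (165,237). Moulds → large (415,186), small (462,197); the dark pot (127,170) is not one. Beaker (178,203). Trays: plain (284,188), divided (356,200). The choice on each is the grey disc and the nearer rest. Next I'll measure and check in a close crop.

Run:
```python
from h import *
import pickle
c=pickle.load(open('top.pkl','rb'));im=c['color'][:,:,::-1]
for n,u,v,z in [('fd',230,185,.026),('fu',411,229,.008),('ml',415,186,.03),('ms',462,197,.024),('r1',222,229,.026),('r2',165,237,.026),('bk',178,203,.03),('pink',204,158,.026),('tp',284,188,.006),('td',356,200,.006)]:
    p=ray(c,u,v,z);print(n,p.round(3),np.hypot(p[0],p[1]).round(3))
for n,cs in [('tp',[(263,161),(303,159),(305,214),(265,216)]),('td',[(347,164),(382,174),(364,237),(330,227)])]:
    print(n,[ray(c,u,v,.012)[:2].round(3).tolist() for u,v in cs])
a=cv2.resize(im[140:250,150:260],(550,550),interpolation=cv2.INTER_CUBIC)
cv2.imwrite('pics/crop1.png',a)
```

```text
fd [0.555 0.274 0.026] 0.619
fu [ 0.417 -0.272  0.008] 0.498
ml [ 0.547 -0.281  0.03 ] 0.615
ms [ 0.513 -0.426  0.024] 0.666
r1 [0.424 0.297 0.026] 0.518
r2 [0.403 0.465 0.026] 0.615
bk [0.503 0.426 0.03 ] 0.659
pink [0.637 0.351 0.026] 0.727
tp [0.546 0.114 0.006] 0.558
td [ 0.508 -0.106  0.006] 0.518
tp [[0.629, 0.177], [0.634, 0.055], [0.466, 0.051], [0.462, 0.171]]
td [[0.618, -0.079], [0.586, -0.186], [0.395, -0.128], [0.426, -0.025]]
```

View pics/crop1.png

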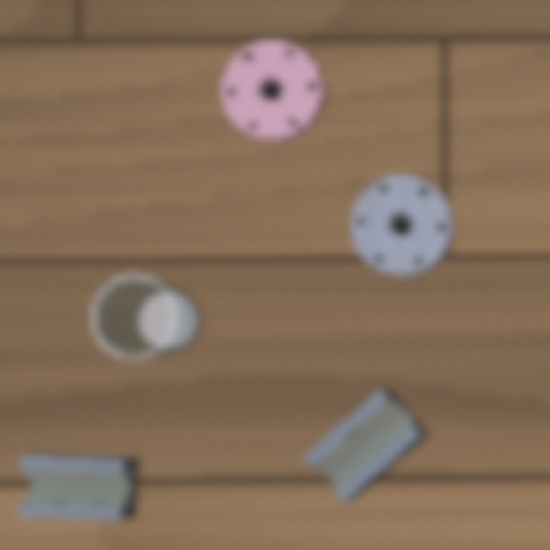

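Crop: the plain grey disc with dark bore at (400,225) is flange_down, and the pink one (270,90) stays. The rest at (365,445) is nearest the base (0.52 m against 0.62 m). Moving to look over flange_down.

```bash
cat >> h.py <<'E'
def go(x,y,zg,yaw=None):
    "turn (deg about tool z) and then shift in tool axes, to bring the grasp point to x,y,zg with finger line at yaw (deg)"
    s=robot.read_state();M=R.from_rotvec(s['orientation']).as_matrix();y0=np.degrees(np.arctan2(M[1,1],M[0,1]))
    t=0
    if yaw is not None: t=-((yaw-y0+90)%180-90)
    M2=M@R.from_rotvec([0,0,np.radians(t)]).as_matrix()
    d=M2.T@(np.array([x,y,zg])-np.array(s['tool_pos'])-M[:,2]*.065)
    g=s['tool_pos']+M[:,2]*.065
    print('grasp',g.round(4),'yaw',round(y0,1),'tilt',M[:2,2].round(3),'turn',round(t,1),'shift mm',(d*1000).round(1),'open',round(s['opening'],4),'gf',round(s['gripper_force'],1),'t',round(s['t'],1))
E
J="python3 -m jog"
python3 -m jog '1 -.0324 -.0129 0 0;1 -.0324 -.0129 0 0;1 -.0324 -.0129 0 0;1 -.0324 -.0129 0 0;1 -.0324 -.0129 0 0;1 -.0324 -.0129 0 0;1 -.0324 -.0129 0 0;1 -.0324 -.0129 0 0;1 -.0324 -.0129 0 0;1 -.0324 -.0129 0 0' 
python3 -m jog '1 -.0324 -.0129 0 0;1 -.0324 -.0129 0 0;1 -.0324 -.0129 0 0;1 -.0324 -.0129 0 0;1 0 0 0 0;1 0 0 0 0'
cat > look.py <<'E'
from h import *
import pickle,sys
s=robot.read_state();c=save('wrist',sys.argv[1]+'.png');c['T']=wristT(c,s);pickle.dump(c,open(sys.argv[1]+'.pkl','wb'))
E
python3 look.py w1; python3 -c "
from h import *
go(.555,.274,.03,74)
import pickle;c=pickle.load(open('w1.pkl','rb'));print(c['T'],c['intrinsics'])"
```

```text
t: 0.93
tool_pos: [0.445, 0.3587, 0.3023]
orientation: [-0.449, -3.109, 0.001]
force: [0.0, -0.1, 0.2]
opening: 0.0932
gripper_force: 0.0
t: 1.43
tool_pos: [0.5546, 0.2724, 0.3018]
orientation: [-0.454, -3.107, 0.001]
force: [-0.6, 1.0, -0.7]
opening: 0.0932
gripper_force: 0.0
grasp [0.5536 0.2735 0.2369] yaw 73.5 tilt [-0.002 -0.   ] turn -0.5 shift mm [ -1.5   1.  206.9] open 0.093 gf 0.0 t 1.5
[[ 2.85370624e-01  9.23754370e-01  2.55424101e-01  4.82696037e-01]
 [ 9.58417225e-01 -2.75098109e-01 -7.58778901e-02  2.93773611e-01]
 [ 1.74154505e-04  2.66456179e-01 -9.63847018e-01  3.83561764e-01]
 [ 0.00000000e+00  0.00000000e+00  0.00000000e+00  1.00000000e+00]] [[298.86309956   0.         315.21189885]
 [  0.         298.86309956 200.81570604]
 [  0.           0.           1.        ]]
```

View pics/w1.png

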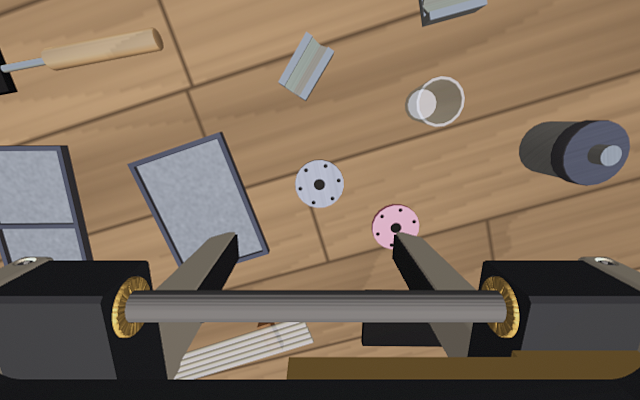

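Wrist view: flange_down at (320,184), pink at (396,227), nearer rest (306,67), beaker (436,102), plain tray with corners (130,165), (222,134), (268,251). Measuring the disc, the rest and the tray by mask.

```bash
cat >> h.py <<'E'
def blob(c,u,v,pad=60,thr=25):
    im=c['color'].astype(int);m=((im[:,:,0]-im[:,:,2])<thr).astype(np.uint8)
    n,l,st,ce=cv2.connectedComponentsWithStats(m)
    k=l[v,u]; 
    if k==0: k=np.bincount(l[v-12:v+13,u-12:u+13].ravel())[1:].argmax()+1
    cs,_=cv2.findContours((l==k).astype(np.uint8),cv2.RETR_EXTERNAL,cv2.CHAIN_APPROX_NONE)
    ct=max(cs,key=cv2.contourArea)[:,0,:]
    return ct
def topl(c,ct,z):
    T=c.get('T');return np.array([ray(c,u,v,z,T)[:2] for u,v in ct])
def rect(c,ct,z):
    r=cv2.minAreaRect((topl(c,ct,z)*1000).astype(np.float32));return r
def circ(c,ct,z):
    p=topl(c,ct,z);(x,y),r=cv2.minEnclosingCircle((p*1000).astype(np.float32))
    return np.round([x,y,r],1),
E
python3 - <<'E'
from h import *
import pickle
c=pickle.load(open('w1.pkl','rb'))
print('fd',circ(c,blob(c,320,190),.026)); print('rest',rect(c,blob(c,306,67),.026)); print('pink',circ(c,blob(c,396,210,thr=20),.026))
print('bk',ray(c,436,102,.06,c['T']))
ct=blob(c,190,190);print(cv2.boundingRect(ct));
print('tp',[ray(c,u,v,.012,c['T'])[:2].round(4).tolist() for u,v in [(129,165),(222,133),(269,251)]])
E
```

```text
fd (array([558.3, 276. ,  30.1]),)
rest ((427.1515808105469, 299.1446533203125), (37.373558044433594, 60.92757034301758), 41.283931732177734)
pink (array([619.5, 346.5,  16.7]),)
bk [0.50279186 0.41756358 0.06      ]
(0, 132, 640, 268)
tp [[0.4704, 0.055], [0.467, 0.1805], [0.6308, 0.1845]]
```

```bash
python3 -m jog '1 -.004 .0035 .03 0;1 0 0 .033 0;1 0 0 .033 0;1 0 0 .033 0;1 0 0 .033 0;1 0 0 .026 0;1 0 0 .013 0;1 0 0 .006 0;1 0 0 0 0' 25
python3 -m jog '0 0 0 0 0;0 0 0 0 0;0 0 0 0 0;0 0 0 0 0;0 0 0 0 0;0 0 0 0 0'; python3 -c "
from h import *
go(.457,-.091,.15,74)"
```

```text
t: 2.23
tool_pos: [0.5573, 0.2767, 0.0948]
orientation: [-0.447, -3.108, 0.002]
force: [0.6, 1.3, 0.3]
opening: 0.0928
gripper_force: 0.0
t: 2.73
tool_pos: [0.5589, 0.2763, 0.0965]
orientation: [0.449, 3.108, 0.001]
force: [-0.9, -0.4, 4.1]
opening: 0.059
gripper_force: 25.0
grasp [0.559  0.2763 0.0315] yaw 73.6 tilt [0.001 0.   ] turn -0.4 shift mm [  -3.3 -381.1 -118.7] open 0.059 gf 25.0 t 2.7
```

```bash
python3 -m jog '0 0 0 -.02 0;0 0 0 -.035 0;0 0 0 -.035 0;0 0 0 -.035 0;0 -.0098 -.0345 -.02 0;0 -.0098 -.0345 -.015 0;0 -.0098 -.0345 0 0;0 -.0098 -.0345 0 0;0 -.0098 -.0345 0 0;0 -.0098 -.0345 0 0' 
python3 -m jog '0 -.0098 -.0345 0 0;0 -.0098 -.0345 0 0;0 -.0098 -.0345 0 0;0 -.0098 -.0345 0 0;0 -.0098 -.0345 0 0;0 0 0 0 0;0 0 0 0 0'
python3 look.py w2; python3 -c "
from h import *
go(.555,-.119,.036,74)"
```

```text
t: 3.57
tool_pos: [0.5559, 0.0594, 0.2559]
orientation: [0.449, 3.109, 0.0]
force: [0.5, -0.1, -1.4]
opening: 0.0591
gripper_force: 25.0
t: 4.15
tool_pos: [0.5542, -0.1202, 0.2555]
orientation: [-0.455, -3.108, -0.0]
force: [0.7, 0.3, -1.2]
opening: 0.0593
gripper_force: 25.0
grasp [ 0.5543 -0.1187  0.1905] yaw 73.5 tilt [-0.     0.001] turn -0.5 shift mm [ -0.9  -0.2 154.5] open 0.0587 gf 25.0 t 4.2
```

View pics/w2.png

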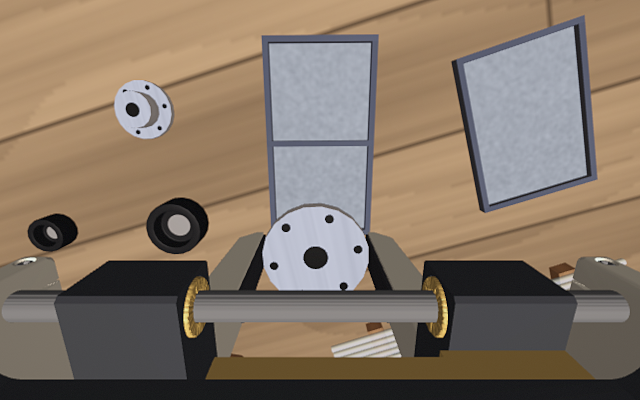

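Divided tray: outer near corners (262,36), (378,35), divider ends (269,143), (374,143). Plain tray: (452,62), (583,16), (597,180), (485,212). flange_up at (143,109), large mould (178,225), small (52,232). The held disc's bore is at (315,257).

Run:
```python
from h import *
import pickle
c=pickle.load(open('w2.pkl','rb'));T=c['T'];r=lambda u,v,z:ray(c,u,v,z,T)[:2]
a,b=r(262,36,.012),r(378,35,.012);d1,d2=r(270,143,.012),r(374,143,.012)
print('td near',a.round(4),b.round(4),np.linalg.norm(a-b).round(4),'div',d1.round(4),d2.round(4),(d1+d2)/2)
yv=(b-a)/np.linalg.norm(b-a);xv=np.array([yv[1],-yv[0]]);print('yaw x',np.degrees(np.arctan2(xv[1],xv[0])))
m=(d1+d2)/2; n=(a+b)/2+.105*xv; print('centre by div',m,'by near',n); cc=(m+n)/2;print('bays',cc+.051*xv,cc-.051*xv)
q=np.array([r(u,v,.012) for u,v in [(452,62),(583,16),(597,180),(485,212)]]);print('tp',q.round(4).tolist(),q.mean(0))
print('held bore',r(315,257,.1905-.0045))
print('fu',circ(c,blob(c,125,125),.004))
for n,u,v,h in [('ml',165,240,.03),('ms',45,242,.024)]:
    print(n,rect(c,blob(c,u,v),h))
```

```text
td near [ 0.3933 -0.1263] [ 0.4249 -0.0172] 0.1136 div [ 0.4932 -0.1523] [ 0.5251 -0.0455] [ 0.5091719  -0.09888036]
yaw x -16.15352913062988
centre by div [ 0.5091719  -0.09888036] by near [ 0.50993617 -0.10095249]
bays [ 0.55854054 -0.11410524] [ 0.46056754 -0.0857276 ]
tp [[0.4697, 0.0482], [0.4653, 0.1762], [0.6352, 0.1821], [0.6369, 0.0577]] [0.55179333 0.11605543]
held bore [ 0.55334263 -0.1199924 ]
fu (array([ 422.1, -271.6,   31.4]),)
ml ((547.4160766601562, -275.41778564453125), (57.682621002197266, 70.63289642333984), 25.655839920043945)
ms ((515.876708984375, -415.68267822265625), (38.559696197509766, 57.23136520385742), 10.662299156188965)
```

```bash
python3 -m jog '0 -.0027 .0057 .02 0;0 0 0 .033 0;0 0 0 .033 0;0 0 0 .033 0;0 0 0 .018 0;0 0 0 .009 0;0 0 0 .004 0;0 0 0 .001 0;0 0 0 0 0'; python3 -m jog '0 0 0 .001 0;0 0 0 0 0'
python3 -c "
from h import *
go(.5585,-.114,.0375,74)"
```

```text
t: 4.95
tool_pos: [0.5598, -0.1133, 0.1062]
orientation: [0.448, 3.107, -0.0]
force: [-0.8, 0.1, -0.1]
opening: 0.0593
gripper_force: 25.0
t: 5.12
tool_pos: [0.5598, -0.1138, 0.1054]
orientation: [0.448, 3.107, -0.001]
force: [-0.1, -0.1, -0.8]
opening: 0.0592
gripper_force: 25.0
grasp [ 0.56   -0.1139  0.0404] yaw 73.6 tilt [ 0.003 -0.001] turn -0.4 shift mm [ 1.4 -0.5  2.9] open 0.0592 gf 25.0 t 5.1
```

Still 3 mm above; easing down until it touches, then releasing.

```bash
python3 -m jog '0 0 0 .001 0;0 0 0 .001 0;0 0 0 .0005 0;0 0 0 0 0'; python3 -m jog '0 0 0 .0005 0;0 0 0 0 0'
```

```text
t: 5.45
tool_pos: [0.5593, -0.1138, 0.1025]
orientation: [0.449, 3.108, -0.0]
force: [-2.8, 0.5, 6.5]
opening: 0.0592
gripper_force: 25.0
t: 5.62
tool_pos: [0.5594, -0.1138, 0.1024]
orientation: [0.449, 3.108, -0.0]
force: [-5.1, 2.2, 11.2]
opening: 0.059
gripper_force: 25.0
```

```bash
python3 -m jog '.85 0 0 0 0;.85 0 0 0 0;.85 0 0 0 0;.85 0 0 0 0;.85 0 0 -.01 0;.85 0 0 -.03 0;.85 0 0 -.035 0;.85 0 0 -.035 0;.85 0 0 -.035 0;.85 .0145 -.0317 -.015 0' 
python3 -m jog '1 .0145 -.0317 0 0;1 .0145 -.0317 0 0;1 .0145 -.0317 0 0;1 .0145 -.0317 0 0;1 .0145 -.0317 0 0;1 0 0 0 0;1 0 0 0 0'
python3 look.py w3; python3 -c "
from h import *
go(.422,-.272,.030,74)"
```

```text
t: 6.45
tool_pos: [0.5396, -0.1376, 0.2676]
orientation: [0.442, 3.101, 0.001]
force: [1.4, -1.0, 1.2]
opening: 0.0792
gripper_force: 0.0
t: 7.03
tool_pos: [0.4205, -0.2727, 0.2615]
orientation: [0.454, 3.108, -0.001]
force: [-0.6, 0.9, 0.4]
opening: 0.093
gripper_force: 0.0
grasp [ 0.4214 -0.2718  0.1964] yaw 73.5 tilt [ 0.001 -0.   ] turn -0.5 shift mm [ -0.5  -0.  166.4] open 0.0932 gf 0.0 t 7.1
```

View pics/w3.png

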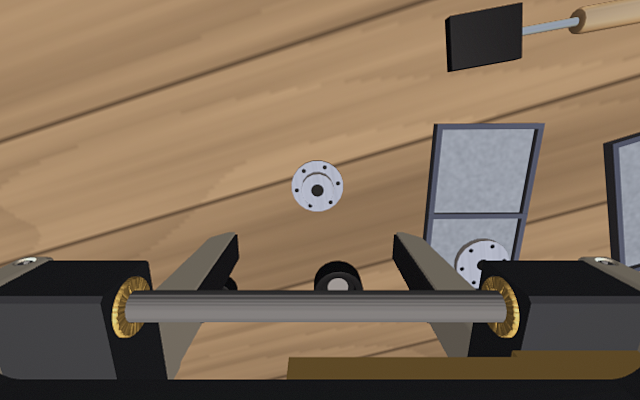

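flange_up is at (317,186), bore (317,190). flange_down is flat in the far bay, around (482,262).

Run:
```python
from h import *
import pickle
c=pickle.load(open('w3.pkl','rb'));T=c['T']
print('fu',circ(c,blob(c,317,205),.006),ray(c,317,190,.026,T))
p=circ(c,blob(c,317,205),.006)[0]; go(p[0]/1000,p[1]/1000,.031,74)
```

```text
fu (array([ 422.5, -270.9,   30.3]),) [ 0.42204172 -0.27092455  0.026     ]
grasp [ 0.4214 -0.2718  0.1964] yaw 73.5 tilt [ 0.001 -0.   ] turn -0.5 shift mm [ -0.7   1.2 165.4] open 0.0932 gf 0.0 t 7.1
```

```bash
python3 -m jog '1 -.0007 .0012 .02 0;1 0 0 .033 0;1 0 0 .033 0;1 0 0 .033 0;1 0 0 .024 0;1 0 0 .013 0;1 0 0 .006 0;1 0 0 .002 0;1 0 0 0 0;1 0 0 0 0' 25
python3 -c "
from h import *
go(.4225,-.2709,.031,74)"
python3 -m jog '0 0 0 0 0;0 0 0 0 0;0 0 0 0 0;0 0 0 0 0;0 0 0 0 0;0 0 0 0 0;0 0 0 0 0;0 0 0 0 0' 25
python3 -c "
from h import *
go(.5594,-.1138,.15,74)"
```

```text
t: 7.92
tool_pos: [0.4236, -0.2707, 0.0981]
orientation: [0.448, 3.108, -0.002]
force: [1.5, 0.0, -0.1]
opening: 0.0929
gripper_force: 0.0
grasp [ 0.4237 -0.2707  0.0331] yaw 73.6 tilt [ 0.002 -0.001] turn -0.4 shift mm [ 1.2 -0.5  2.1] open 0.0929 gf 0.0 t 7.9
t: 8.58
tool_pos: [0.4225, -0.2705, 0.0967]
orientation: [-0.449, -3.109, -0.0]
force: [-0.4, -0.3, 1.2]
opening: 0.0443
gripper_force: 0.0
grasp [ 0.4225 -0.2705  0.0317] yaw 73.6 tilt [-0.  0.] turn -0.4 shift mm [ -88.4  188.3 -118.3] open 0.0443 gf 0.0 t 8.6
```

```bash
python3 -m jog '0 0 0 0 0;0 0 0 0 0;0 0 0 0 0;0 0 0 -.01 0;0 0 0 -.03 0;0 0 0 -.035 0;0 0 0 -.035 0;0 -.0147 .0314 -.01 0;0 -.0147 .0314 0 0;0 -.0147 .0314 0 0' 25
python3 -m jog '0 -.0147 .0314 0 0;0 -.0147 .0314 0 0;0 -.0147 .0314 0 0;0 0 0 0 0;0 0 0 0 0;0 0 0 0 0;0 0 0 0 0'
python3 look.py w4; python3 -c "
from h import *
go(.5594,-.1138,.0637,74)"
```

```text
t: 9.42
tool_pos: [0.4928, -0.1924, 0.2196]
orientation: [0.451, 3.105, -0.002]
force: [0.3, -0.0, -1.3]
opening: 0.035
gripper_force: 25.0
t: 10.0
tool_pos: [0.5598, -0.1155, 0.2169]
orientation: [-0.45, -3.109, 0.0]
force: [-0.5, -0.5, -1.4]
opening: 0.0352
gripper_force: 25.0
grasp [ 0.5598 -0.1157  0.1519] yaw 73.5 tilt [-0. -0.] turn -0.5 shift mm [ 0.9  1.7 88.2] open 0.0353 gf 25.0 t 10.1
```

View pics/w4.png

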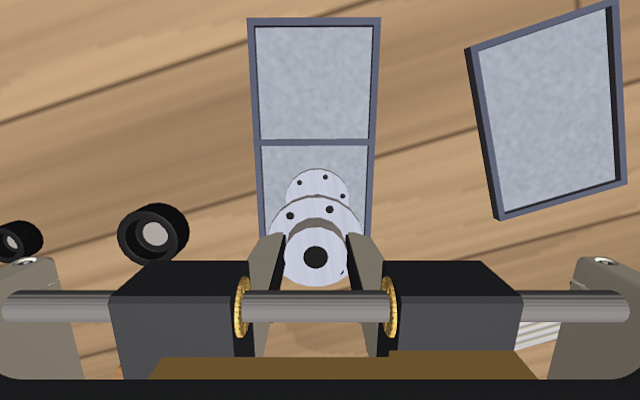

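The held flange hangs level (bore at (315,257), brim's near edge (316,195)); behind it flange_down's near edge is at (316,168).

Run:
```python
from h import *
import pickle
c=pickle.load(open('w4.pkl','rb'));T=c['T'];g=c['color'].astype(int).sum(2)
for u in (306,311,316,321): print(u,g[160:174,u],g[188:200,u])
M=T[:2,:2]; 
f=np.array([.959,-.283])
for n,u,v,z in [('fd',316,168,.032),('held brim',316,195,.128),('held bore',315,257,.146)]:
    p=ray(c,u,v,z,T)[:2]; print(n,p.round(4),'+r',(p+.03*f).round(4))
# fit fd circle from visible arc
im=c['color'].astype(int);pts=[]
for v in range(168,198):
    for rng in (range(262,316),range(372,316,-1)):
        for u in rng:
            if im[v,u].sum()>1.12*im[v,min(max(u-4 if rng[0]<300 else u+4,0),639)].sum() and im[v,u].sum()>560: pts.append((u,v));break
from scipy.optimize import least_squares
P=np.array([ray(c,u,v,.032,T)[:2] for u,v in pts if v<190])
s=least_squares(lambda q:np.hypot(P[:,0]-q[0],P[:,1]-q[1])-.03,[.559,-.114],loss='soft_l1',f_scale=.0005);print('fit',s.x.round(4),len(P),np.abs(s.fun).mean())
```

```text
306 [533 533 532 536 535 539 541 542 544 523 340 504 621 623] [611 611 608 611 611 617 626 440 264 271 560 620]
311 [541 541 539 539 540 539 538 540 455 372 587 624 611 608] [609 612 614 614 617 627 598 408 263 374 588 615]
316 [528 533 538 539 537 537 536 546 401 455 606 626 618 620] [605 608 608 608 617 629 407 238 288 393 602 627]
321 [518 519 522 529 536 542 545 556 388 439 612 630 623 622] [615 613 614 617 618 639 554 365 274 418 607 630]
fd [ 0.5296 -0.1057] +r [ 0.5584 -0.1142]
held brim [ 0.5299 -0.1061] +r [ 0.5587 -0.1146]
held bore [ 0.5597 -0.1155] +r [ 0.5884 -0.124 ]
fit [ 0.5605 -0.1142] 41 0.0025301547538142148
```

Near edges agree with the release pose, so target stays (0.5594, -0.1138). Lowering.

```bash
python3 -m jog '0 .0007 .0017 .015 0;0 0 0 .03 0;0 0 0 .025 0;0 0 0 .009 0;0 0 0 .004 0;0 0 0 0 0;0 0 0 0 0;0 0 0 0 0'
python3 -c "
from h import *
go(.5594,-.1138,.0637,74)"
```

```text
t: 10.72
tool_pos: [0.5613, -0.1134, 0.1358]
orientation: [0.449, 3.106, -0.001]
force: [0.5, -0.3, -1.2]
opening: 0.0354
gripper_force: 25.0
grasp [ 0.5615 -0.1135  0.0708] yaw 73.6 tilt [ 0.003 -0.001] turn -0.4 shift mm [ 2.  -0.9  7.1] open 0.0354 gf 25.0 t 10.7
```

```bash
python3 -m jog '0 0 0 .003 0;0 0 0 0 0;0 0 0 0 0;0 0 0 0 0;0 0 0 0 0;0 0 0 0 0'
python3 -c "
from h import *
go(.5594,-.1138,.0637,74)"
```

```text
t: 11.22
tool_pos: [0.5603, -0.1129, 0.1308]
orientation: [0.449, 3.109, -0.0]
force: [0.8, -0.6, -0.9]
opening: 0.0354
gripper_force: 25.0
grasp [ 0.5603 -0.1129  0.0658] yaw 73.6 tilt [ 0. -0.] turn -0.4 shift mm [ 0.6 -1.1  2.1] open 0.0354 gf 25.0 t 11.2
```

```bash
python3 -m jog '0 .0006 -.0011 0 0;0 0 0 .001 0;0 0 0 .0005 0;0 0 0 0 0;0 0 0 0 0;0 0 0 0 0'
python3 -c "
from h import *
go(.5594,-.1138,.0637,74)"; python3 -m jog '0 0 0 .0005 0;0 0 0 0 0;0 0 0 0 0'
```

```text
t: 11.72
tool_pos: [0.5593, -0.1138, 0.1292]
orientation: [-0.449, -3.109, -0.0]
force: [0.1, -0.7, -1.1]
opening: 0.0354
gripper_force: 25.0
grasp [ 0.5593 -0.1138  0.0642] yaw 73.6 tilt [-0.  0.] turn -0.4 shift mm [-0.1 -0.   0.5] open 0.0354 gf 25.0 t 11.7
t: 11.97
tool_pos: [0.5594, -0.1137, 0.1287]
orientation: [0.449, 3.109, 0.0]
force: [1.7, 0.0, -1.9]
opening: 0.0351
gripper_force: 25.0
```

```bash
python3 -m jog '0 0 0 .0005 0;0 0 0 0 0;0 0 0 0 0'; python3 -m jog '0 0 0 .0005 0;0 0 0 0 0;0 0 0 0 0'
```

```text
t: 12.22
tool_pos: [0.5595, -0.1138, 0.1287]
orientation: [0.449, 3.109, -0.0]
force: [-1.2, 0.5, 4.1]
opening: 0.0351
gripper_force: 25.0
t: 12.47
tool_pos: [0.5597, -0.1139, 0.1287]
orientation: [0.449, 3.109, -0.0]
force: [-3.1, 0.6, 8.6]
opening: 0.0356
gripper_force: 25.0
```

```bash
python3 -m jog '.65 0 0 0 0;.65 0 0 0 0;.65 0 0 0 0;.65 0 0 0 0;.65 0 0 -.005 0;.65 0 0 -.025 0;1 0 0 -.035 0;1 0 0 -.035 0;1 0 0 -.035 0;1 0 0 -.01 0'
python3 -m jog '1 0 0 0 0;1 0 0 0 0'
python3 look.py w5
python3 - <<'E'
from h import *
import pickle
c=pickle.load(open('w5.pkl','rb'));cv2.imwrite('pics/w5c.png',cv2.resize(c['color'][60:260,120:440,::-1],(800,500),interpolation=cv2.INTER_CUBIC))
go(.5594,-.1138,.2)
E
```

```text
t: 13.3
tool_pos: [0.5614, -0.1143, 0.2799]
orientation: [0.448, 3.101, -0.002]
force: [1.3, 0.3, 0.9]
opening: 0.0827
gripper_force: 0.0
t: 13.47
tool_pos: [0.5596, -0.1138, 0.273]
orientation: [0.449, 3.108, -0.0]
force: [0.0, 0.1, -0.6]
opening: 0.0917
gripper_force: 0.0
grasp [ 0.5587 -0.1136  0.2063] yaw 73.6 tilt [-0.002  0.   ] turn 0 shift mm [-0.7 -0.   6.3] open 0.0924 gf 0.0 t 13.5
```

View pics/w5c.png

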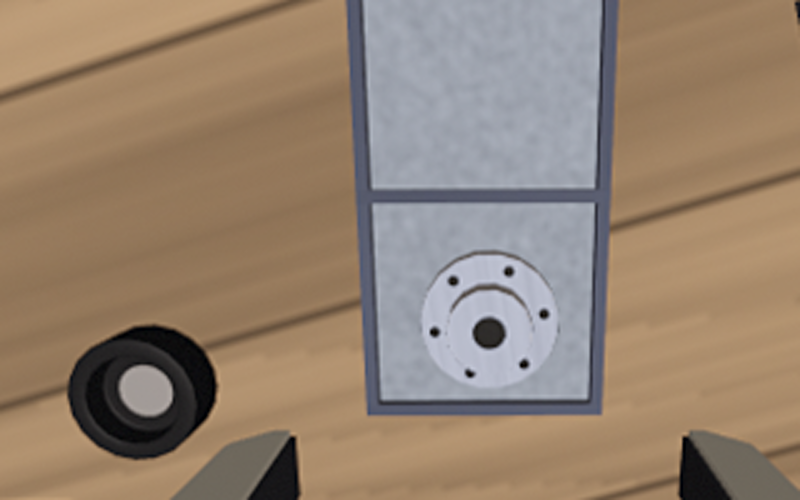

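The crop shows flange_up flush on flange_down (no lower brim showing, bore (488,333)) inside the far bay. The large mould is at (140,390). Going over it.

```bash
python3 -m jog '1 -.007 -.032 0 0;1 -.007 -.032 0 0;1 -.007 -.032 0 0;1 -.007 -.032 0 0;1 -.007 -.032 0 0;1 0 0 0 0;1 0 0 0 0;1 0 0 0 0'
python3 look.py w6
python3 - <<'E'
from h import *
import pickle
c=pickle.load(open('w6.pkl','rb'));cv2.imwrite('pics/w6c.png',cv2.resize(c['color'][100:260,20:440,::-1],(800,305),interpolation=cv2.INTER_CUBIC))
go(.547,-.277,.03,74)
E
```

```text
t: 14.18
tool_pos: [0.5469, -0.2765, 0.2703]
orientation: [-0.449, -3.106, -0.003]
force: [0.9, -0.2, 0.3]
opening: 0.0928
gripper_force: 0.0
grasp [ 0.547  -0.2759  0.2058] yaw 73.6 tilt [-0.002  0.002] turn -0.4 shift mm [ -0.8  -1.3 175.8] open 0.0928 gf 0.0 t 14.2
```

View pics/w6c.png

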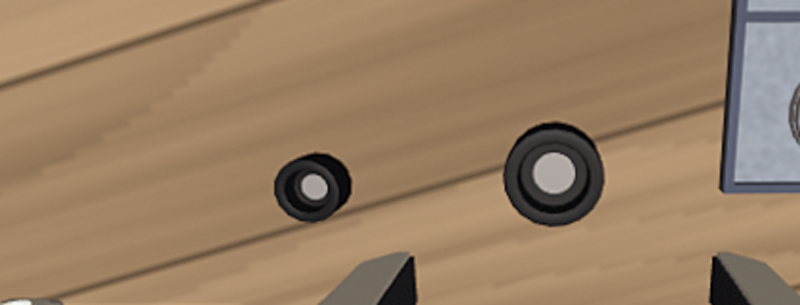

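Large mould's top rim is centred at crop (553.5,176), i.e. pixel (310.6,192.4). The small one is at crop (310,188), i.e. (182.5,198.7).

Run:
```python
from h import *
import pickle
c=pickle.load(open('w6.pkl','rb'));p=ray(c,310.6,192.4,.03,c['T']);print(p,ray(c,182.5,198.7,.024,c['T']))
go(p[0],p[1],.029,74)
```

```text
[ 0.54917388 -0.28184418  0.03      ] [ 0.51638161 -0.42389145  0.024     ]
grasp [ 0.547  -0.2759  0.2058] yaw 73.6 tilt [-0.002  0.002] turn -0.4 shift mm [ -4.2  -5.4 176.8] open 0.0928 gf 0.0 t 14.2
```

```bash
python3 -m jog '1 -.003 -.0054 .02 0;1 0 0 .033 0;1 0 0 .033 0;1 0 0 .033 0;1 0 0 .030 0;1 0 0 .016 0;1 0 0 .008 0;1 0 0 .002 0;1 0 0 0 0;1 0 0 0 0' 25
python3 -m jog '0 0 0 0 0;0 0 0 0 0;0 0 0 0 0;0 0 0 0 0;0 0 0 0 0;0 0 0 0 0;0 0 0 0 0' 25
python3 -c "
from h import *
go(.4606,-.0857,.15,74)"
```

```text
t: 15.07
tool_pos: [0.5501, -0.2832, 0.0995]
orientation: [0.448, 3.107, -0.002]
force: [-0.0, -0.3, 0.2]
opening: 0.0932
gripper_force: 0.0
t: 15.65
tool_pos: [0.5491, -0.2832, 0.098]
orientation: [0.449, 3.109, -0.0]
force: [-1.3, 0.8, 2.2]
opening: 0.0603
gripper_force: 25.0
grasp [ 0.5491 -0.2832  0.033 ] yaw 73.6 tilt [ 0. -0.] turn -0.4 shift mm [ 139.5  165.5 -117. ] open 0.0603 gf 25.0 t 15.7
```

```bash
python3 -m jog '0 0 0 -.015 0;0 0 0 -.035 0;0 0 0 -.035 0;0 0 0 -.03 0;0 .0199 .0236 -.01 0;0 .0199 .0236 0 0;0 .0199 .0236 0 0;0 .0199 .0236 0 0;0 .0199 .0236 0 0;0 .0199 .0236 0 0' 
python3 -m jog '0 .0199 .0236 0 0;0 0 0 .03 0;0 0 0 .03 0;0 0 0 .02 0;0 0 0 .015 0;0 0 0 .009 0;0 0 0 0 0;0 0 0 0 0;0 0 0 0 0;0 0 0 0 0'
python3 -c "
from h import *
go(.4606,-.0857,.039,74)"
```

```text
t: 16.48
tool_pos: [0.4735, -0.1123, 0.2222]
orientation: [-0.449, -3.109, -0.0]
force: [-0.0, 0.3, -1.8]
opening: 0.0604
gripper_force: 25.0
t: 17.32
tool_pos: [0.4631, -0.0857, 0.1202]
orientation: [0.449, 3.107, -0.001]
force: [-0.6, -0.5, -1.1]
opening: 0.0604
gripper_force: 25.0
grasp [ 0.4633 -0.0857  0.0552] yaw 73.6 tilt [ 0.002 -0.001] turn -0.4 shift mm [ 2.6 -0.7 16.2] open 0.0604 gf 25.0 t 17.3
```

```bash
python3 -m jog '0 .001 0 .008 0;0 0 0 .004 0;0 0 0 .002 0;0 0 0 0 0;0 0 0 0 0;0 0 0 0 0;0 0 0 0 0'; python3 -m jog '0 0 0 .0007 0;0 0 0 0 0;0 0 0 0 0'
```

```text
t: 17.9
tool_pos: [0.4612, -0.085, 0.1048]
orientation: [0.449, 3.109, 0.0]
force: [0.4, -0.2, -2.0]
opening: 0.0599
gripper_force: 25.0
t: 18.15
tool_pos: [0.4612, -0.085, 0.104]
orientation: [0.449, 3.109, -0.0]
force: [-0.3, 0.6, -2.0]
opening: 0.0601
gripper_force: 25.0
```

```bash
python3 -m jog '0 0 0 .0007 0;0 0 0 0 0;0 0 0 0 0'; python3 -m jog '0 0 0 .0007 0;0 0 0 0 0;0 0 0 0 0'; python3 -m jog '0 0 0 .0005 0;0 0 0 0 0;0 0 0 0 0'
```

```text
t: 18.4
tool_pos: [0.4613, -0.0851, 0.1039]
orientation: [-0.449, -3.109, 0.0]
force: [-3.0, 0.8, 6.4]
opening: 0.0599
gripper_force: 25.0
t: 18.65
tool_pos: [0.4613, -0.0851, 0.1039]
orientation: [-0.449, -3.109, 0.0]
force: [-8.0, 2.0, 13.7]
opening: 0.0602
gripper_force: 25.0
t: 18.9
tool_pos: [0.4614, -0.0851, 0.1039]
orientation: [-0.449, -3.109, 0.0]
force: [-9.5, 2.9, 18.7]
opening: 0.0598
gripper_force: 25.0
```

```bash
python3 -m jog '.8 0 0 0 0;.8 0 0 0 0;.8 0 0 0 0;.8 0 0 0 0;.8 0 0 -.01 0;.8 0 0 -.03 0;1 0 0 -.035 0;1 0 0 -.035 0;1 0 0 -.03 0;1 -.01485 -.0309 -.02 0'
python3 -m jog '1 -.01485 -.0309 0 0;1 -.01485 -.0309 0 0;1 -.01485 -.0309 0 0;1 -.01485 -.0309 0 0;1 -.01485 -.0309 0 0;1 -.01485 -.0309 0 0;1 -.01485 -.0309 0 0;1 -.01485 -.0309 0 0;1 -.01485 -.0309 0 0;1 0 0 0 0'
python3 -m jog '1 0 0 0 0;1 0 0 0 0;1 0 0 0 0;1 0 0 0 0'
python3 look.py w7
python3 - <<'E'
from h import *
import pickle
from scipy.optimize import least_squares
c=pickle.load(open('w7.pkl','rb'));T=c['T']
q=np.linalg.inv(T)@np.array([.516,-.423,.024,1]);k=c['intrinsics']@q[:3];u,v=(k[:2]/k[2]).astype(int);print(u,v)
ct=blob(c,u,v-8);print(cv2.boundingRect(ct))
P=topl(c,ct[ct[:,1]>v-2],.024)
s=least_squares(lambda a:np.hypot(P[:,0]-a[0],P[:,1]-a[1])-a[2],[.516,-.423,.02],loss='soft_l1',f_scale=.0005);print(s.x.round(4),len(P))
go(s.x[0],s.x[1],.027,92)
go(s.x[0],s.x[1],.027,74)
E
```

```text
t: 19.73
tool_pos: [0.4674, -0.1158, 0.2666]
orientation: [0.442, 3.106, 0.002]
force: [1.1, 1.0, 0.3]
opening: 0.0923
gripper_force: 0.0
t: 20.57
tool_pos: [0.5152, -0.4286, 0.261]
orientation: [-0.455, -3.107, 0.002]
force: [0.3, 0.6, -0.2]
opening: 0.0931
gripper_force: 0.0
t: 20.9
tool_pos: [0.5164, -0.4223, 0.2628]
orientation: [0.447, 3.109, -0.0]
force: [0.1, 0.5, -0.0]
opening: 0.0929
gripper_force: 0.0
314 188
(294, 170, 35, 37)
[ 0.5168 -0.4274  0.0186] 55
grasp [ 0.5165 -0.4224  0.1979] yaw 73.6 tilt [ 0.001 -0.   ] turn -18.4 shift mm [ -0.   -5.  170.9] open 0.0928 gf 0.0 t 20.9
grasp [ 0.5165 -0.4224  0.1979] yaw 73.6 tilt [ 0.001 -0.   ] turn -0.4 shift mm [ -1.5  -4.7 170.9] open 0.0928 gf 0.0 t 20.9
```

```bash
python3 -m jog '1 0 -.0047 .02 0;1 0 0 .033 0;1 0 0 .033 0;1 0 0 .033 0;1 0 0 .026 0;1 0 0 .014 0;1 0 0 .008 0;1 0 0 .004 0;1 0 0 0 0;1 0 0 0 0' 20
python3 -m jog '0 0 0 0 0;0 0 0 0 0;0 0 0 0 0;0 0 0 0 0;0 0 0 0 0;0 0 0 0 0;0 0 0 0 0;0 0 0 0 0;0 0 0 0 0;0 0 0 0 0' 20
python3 -c "
from h import *
go(.512,.117,.15)
"
```

```text
t: 21.78
tool_pos: [0.5158, -0.4287, 0.0932]
orientation: [0.448, 3.107, -0.003]
force: [-0.7, -0.1, 0.1]
opening: 0.0927
gripper_force: 0.0
t: 22.62
tool_pos: [0.5148, -0.4279, 0.0911]
orientation: [-0.449, -3.109, -0.0]
force: [0.1, -0.1, -0.8]
opening: 0.0392
gripper_force: 20.0
grasp [ 0.5148 -0.4279  0.0261] yaw 73.6 tilt [-0.  0.] turn 0 shift mm [ 156.8  521.8 -123.9] open 0.0392 gf 20.0 t 22.6
```

```bash
python3 -m jog '0 0 0 -.015 0;0 0 0 -.035 0;0 0 0 -.035 0;0 0 0 -.03 0;0 .0106 .03475 -.01 0;0 .0106 .03475 0 0;0 .0106 .03475 0 0;0 .0106 .03475 0 0;0 .0106 .03475 0 0;0 .0106 .03475 0 0'
python3 -m jog '0 .0106 .03475 0 0;0 .0106 .03475 0 0;0 .0106 .03475 0 0;0 .0106 .03475 0 0;0 .0106 .03475 0 0;0 .0106 .03475 0 0;0 .0106 .03475 0 0;0 .0106 .03475 0 0;0 .0106 .03475 0 0;0 0 0 0 0'
python3 -m jog '0 0 0 .03 0;0 0 0 .03 0;0 0 0 .025 0;0 0 0 .012 0;0 0 0 .006 0;0 0 0 0 0;0 0 0 0 0;0 0 0 0 0'
python3 -c "
from h import *
go(.510,.117,.0325)
"
```

```text
t: 23.45
tool_pos: [0.5126, -0.2084, 0.2174]
orientation: [0.449, 3.108, -0.001]
force: [0.1, 0.1, -0.6]
opening: 0.0391
gripper_force: 20.0
t: 24.28
tool_pos: [0.5093, 0.1226, 0.2176]
orientation: [0.442, 3.109, 0.005]
force: [-1.5, -0.3, -0.6]
opening: 0.0391
gripper_force: 20.0
t: 24.95
tool_pos: [0.5112, 0.117, 0.1152]
orientation: [0.449, 3.106, 0.001]
force: [0.1, 0.4, -0.9]
opening: 0.0395
gripper_force: 20.0
grasp [0.5114 0.1171 0.0502] yaw 73.6 tilt [0.003 0.   ] turn 0 shift mm [ 1.3 -0.5 17.7] open 0.0395 gf 20.0 t 24.9
```

```bash
python3 -m jog '0 .0005 0 .008 0;0 0 0 .004 0;0 0 0 .003 0;0 0 0 .001 0;0 0 0 0 0;0 0 0 0 0;0 0 0 0 0'; python3 -m jog '0 0 0 .0007 0;0 0 0 0 0;0 0 0 0 0';python3 -m jog '0 0 0 .0007 0;0 0 0 0 0;0 0 0 0 0'
```

```text
t: 25.53
tool_pos: [0.5093, 0.1172, 0.097]
orientation: [-0.449, -3.109, 0.0]
force: [-0.6, -0.1, -0.1]
opening: 0.0391
gripper_force: 20.0
t: 25.78
tool_pos: [0.5094, 0.1172, 0.0969]
orientation: [-0.449, -3.109, 0.0]
force: [-3.4, -1.0, 5.6]
opening: 0.0393
gripper_force: 20.0
t: 26.03
tool_pos: [0.5094, 0.1172, 0.0969]
orientation: [-0.449, -3.109, 0.0]
force: [-6.6, -1.8, 12.1]
opening: 0.0389
gripper_force: 20.0
```

```bash
python3 -m jog '.6 0 0 0 0;.6 0 0 0 0;.6 0 0 0 0;.6 0 0 -.01 0;.6 0 0 -.03 0;.6 0 0 -.035 0;1 0 0 -.035 0;1 0 0 -.03 0;1 .0218 .0252 -.02 0;1 .0218 .0252 -.01 0'
python3 -m jog '1 .0218 .0252 0 0;1 .0218 .0252 0 0;1 .0218 .0252 0 0;1 .0218 .0252 0 0;1 0 0 0 6.5;1 0 0 0 6.5;1 0 0 0 6.5;1 0 0 0 6.5;1 0 0 0 6.2;1 0 0 0 0'
python3 -m jog '1 0 0 0 0;1 0 0 0 0;1 0 0 0 0'
python3 look.py w8;python3 - <<'E'
from h import *
import pickle
c=pickle.load(open('w8.pkl','rb'));T=c['T']
q=np.linalg.inv(T)@np.array([.427,.299,.026,1]);k=c['intrinsics']@q[:3];u,v=(k[:2]/k[2]).astype(int);print(u,v)
r=rect(c,blob(c,u,v),.026);print(r)
go(r[0][0]/1000,r[0][1]/1000,.027,41.3)
E
```

```text
t: 26.87
tool_pos: [0.4833, 0.1777, 0.2707]
orientation: [0.453, 3.103, 0.004]
force: [0.5, 0.8, 1.2]
opening: 0.0777
gripper_force: 0.0
t: 27.7
tool_pos: [0.4266, 0.2993, 0.2663]
orientation: [1.301, 2.859, 0.0]
force: [-0.3, -0.4, 0.6]
opening: 0.093
gripper_force: 0.0
t: 27.95
tool_pos: [0.4267, 0.2991, 0.2659]
orientation: [1.29, 2.864, 0.0]
force: [-0.5, 0.3, -0.9]
opening: 0.0929
gripper_force: 0.0
315 188
((425.9425354003906, 300.31500244140625), (36.42872619628906, 62.1209602355957), 41.54006576538086)
grasp [0.4267 0.2991 0.2009] yaw 41.5 tilt [0. 0.] turn 0.2 shift mm [  1.3   0.2 173.9] open 0.0929 gf 0.0 t 28.0
```

View pics/w8.png

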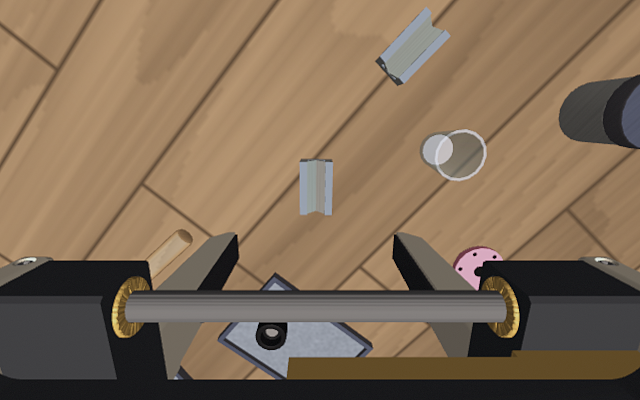

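The rest at (316,187) is aligned with the fingers, and the small mould stands in its tray at (272,333). Grasping.

```bash
python3 -m jog '1 .001 0 .02 0;1 0 0 .033 0;1 0 0 .033 0;1 0 0 .033 0;1 0 0 .028 0;1 0 0 .014 0;1 0 0 .008 0;1 0 0 .004 0;1 0 0 0 0;1 0 0 0 0' 35
python3 -m jog '0 0 0 0 0;0 0 0 0 0;0 0 0 0 0;0 0 0 0 0;0 0 0 0 0;0 0 0 0 0;0 0 0 0 0;0 0 0 0 0;0 0 0 0 0;0 0 0 0 0' 35
python3 -c "
from h import *
go(.591,.119,.15,1.5)
go(.591,.119,.15,91.5)
"
```

```text
t: 28.83
tool_pos: [0.4268, 0.3004, 0.094]
orientation: [1.293, 2.862, 0.002]
force: [0.1, 1.0, -0.3]
opening: 0.0932
gripper_force: 0.0
t: 29.67
tool_pos: [0.426, 0.2999, 0.0927]
orientation: [-1.294, -2.863, 0.0]
force: [0.1, 0.1, 0.1]
opening: 0.0357
gripper_force: 35.0
grasp [0.426  0.2999 0.0277] yaw 41.4 tilt [-0. -0.] turn 39.9 shift mm [-185.2  160.2 -122.3] open 0.0357 gf 35.0 t 29.7
grasp [0.426  0.2999 0.0277] yaw 41.4 tilt [-0. -0.] turn -50.1 shift mm [-160.2 -185.2 -122.3] open 0.0357 gf 35.0 t 29.7
```

```bash
python3 -m jog '0 0 0 -.015 0;0 0 0 -.035 0;0 0 0 -.035 6.65;0 0 0 -.035 6.65;0 0 0 0 6.65;0 0 0 0 6.65;0 0 0 0 6.65;0 0 0 0 6.65;0 0 0 0 0;0 -.02645 .0229 0 0'
python3 -m jog '0 -.02645 .0229 0 0;0 -.02645 .0229 0 0;0 -.02645 .0229 0 0;0 -.02645 .0229 0 0;0 -.02645 .0229 0 0;0 -.02645 .0229 0 0;0 0 0 0 0;0 0 0 0 0;0 0 0 0 0;0 0 0 0 0'
python3 look.py w9;python3 -c "
from h import *
go(.591,.119,.0337,1.5)
"
```

```text
t: 30.5
tool_pos: [0.4467, 0.2769, 0.2121]
orientation: [-2.182, -2.256, 0.001]
force: [0.6, 0.2, -2.3]
opening: 0.0359
gripper_force: 35.0
t: 31.33
tool_pos: [0.5902, 0.1197, 0.2122]
orientation: [-2.189, -2.252, 0.001]
force: [-0.8, 0.8, -2.1]
opening: 0.0357
gripper_force: 35.0
grasp [0.5902 0.1199 0.1474] yaw 1.6 tilt [-0.001  0.   ] turn 0.1 shift mm [ -1.    0.9 113.7] open 0.0355 gf 35.0 t 31.4
```

View pics/w9.png

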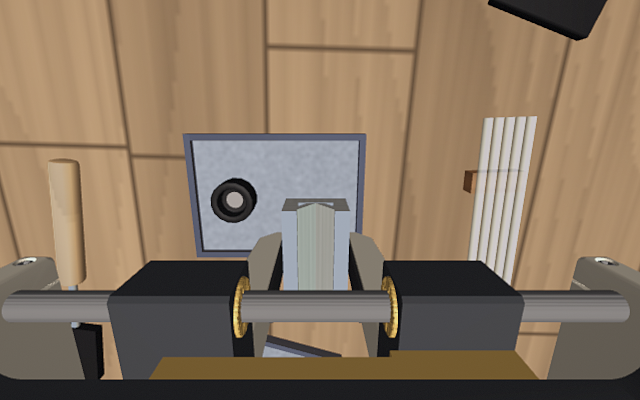

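The mould stands in its tray at (234,200), and the rest hangs square to the tray (rim 184 to 366). Lowering.

```bash
python3 -c "
from h import *
import pickle;c=pickle.load(open('w9.pkl','rb'))
for p in [(184,134),(366,134),(197,257)]: print(ray(c,*p,.012,c['T']).round(4))"
python3 -m jog '0 0 0 .025 0;0 0 0 .03 0;0 0 0 .03 0;0 0 0 .015 0;0 0 0 .008 0;0 0 0 0 0;0 0 0 0 0;0 0 0 0 0;0 0 0 0 0'
python3 -c "
from h import *
go(.591,.119,.0337,1.5)
"
```

```text
[0.4665 0.1765 0.012 ]
[0.6343 0.1813 0.012 ]
[0.469  0.0523 0.012 ]
t: 32.13
tool_pos: [0.5922, 0.1193, 0.1069]
orientation: [2.191, 2.249, 0.004]
force: [0.1, 0.5, -2.1]
opening: 0.0356
gripper_force: 35.0
grasp [0.5925 0.1193 0.0419] yaw 1.5 tilt [0.003 0.   ] turn -0.0 shift mm [-0.3 -1.5  8.2] open 0.0356 gf 35.0 t 32.1
```

```bash
python3 -m jog '0 0 0 .003 0;0 0 0 .002 0;0 0 0 .001 0;0 0 0 0 0;0 0 0 0 0;0 0 0 0 0'; python3 -m jog '0 0 0 .0007 0;0 0 0 0 0;0 0 0 0 0';python3 -m jog '0 0 0 .0007 0;0 0 0 0 0;0 0 0 0 0'
```

```text
t: 32.63
tool_pos: [0.591, 0.1189, 0.0987]
orientation: [2.193, 2.25, -0.0]
force: [-0.4, -0.9, -2.3]
opening: 0.0357
gripper_force: 35.0
t: 32.88
tool_pos: [0.591, 0.1189, 0.0987]
orientation: [2.193, 2.25, -0.0]
force: [-3.3, -1.1, 5.5]
opening: 0.0355
gripper_force: 35.0
t: 33.13
tool_pos: [0.591, 0.1189, 0.0987]
orientation: [2.193, 2.25, -0.0]
force: [-7.1, -1.9, 11.3]
opening: 0.0359
gripper_force: 35.0
```

```bash
python3 -m jog '.58 0 0 0 0;.58 0 0 0 0;.58 0 0 0 0;.58 0 0 -.01 0;.58 0 0 -.03 0;.58 0 0 -.035 0;1 0 0 -.035 0;1 0 0 -.035 0;1 0 0 -.035 0;1 0 0 -.02 0'
python3 -m jog '1 0 -.03 -.015 0;1 0 -.03 0 0;1 0 0 0 0;1 0 0 0 0;1 0 0 0 0'
python3 look.py w10
python3 - <<'E'
from h import *
import pickle
c=pickle.load(open('w10.pkl','rb'));s=robot.read_camera('scene')['color'][120:270,180:460]
cv2.imwrite('pics/fin.png',np.vstack([c['color'][60:,:],cv2.resize(s,(640,343))])[:600,:,::-1])
print(robot.read_state()['force'],robot.read_state()['t'])
E
```

```text
t: 33.97
tool_pos: [0.592, 0.1191, 0.3033]
orientation: [2.19, 2.247, 0.008]
force: [1.1, -0.2, 1.1]
opening: 0.0762
gripper_force: 0.0
t: 34.38
tool_pos: [0.5313, 0.1174, 0.313]
orientation: [2.192, 2.249, 0.002]
force: [-0.1, 1.0, -0.3]
opening: 0.0927
gripper_force: 0.0
[-0.87454365 -0.50326442 -0.6791425 ] 34.4833
```

View pics/fin.png

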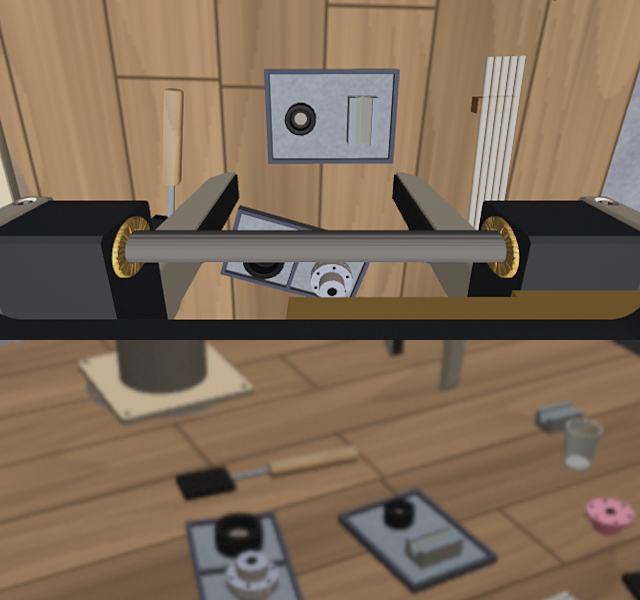

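The final picture shows the small mould (300,119) and rest (362,120) side by side in the plain tray. The large mould (240,530) and the flush flange stack (252,572) each sit in a bay of the divided tray. The beaker and the pink disc haven't been touched.

```bash
python3 -c "
from plant import robot
print(robot.close_job())"
```

```text
the job is handed in; nothing more can be done
None
```

Both kit trays are made up as asked and the job was handed in at about 34 s; the final pictures show every piece in place and the beaker untouched, but no verdict was returned.

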